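Stow the tub in the free bay and bar it in

ROBOT

A 6-joint arm with a two-finger parallel gripper is mounted at the origin on the work surface. World frame = base frame: x ahead of the robot, y to its left, z up, the work surface at z = 0. Lengths are in m, angles in rad, forces in N, time in s.
With the tool pointing down it reaches from about 0.325 to 0.9 m from the base axis. Payload 6.1 kg.
Tool frame: the origin (TCP) lies between the finger pads; the fingertips stand 25 mm ahead of it and the grasp point (between the pads) lies 6 mm ahead of it (env.nose_length is the distance from the TCP to the fingertips, in m); z points along the fingers, y is the direction in which the jaws open and shut (so a half turn about z gives the same grasp; the last joint's range is limited). The gripper opens to 87 mm and grips with 3 to 60 N. Pads are 19 mm wide; open, the fingers measure 117 mm over their backs; the gripper's body (75 mm by 190 mm) begins 51 mm behind the grasp point.
Start: joints at [1.015, 0.22, 1.526, -0, 1.395, -0.126], TCP at [0.26, 0.568, 0.248] pointing down, gripper open.
Joint ranges: [-2.98, 2.98], [-0.91, 2.08], [0.09, 2.57], [-1.24, 4.39], [0.2, 2.65], [-2.68, 2.68]. Speed limits (rad/s): [2.57, 2.57, 3.01, 3.14, 3.14, 3.14].

INTERFACE

Orientations are given as a unit quaternion [x, y, z, w].
In Python, from cell import env gives the robot as it stands. The module is installed in compiled form; this text tells all that it offers.
- The arm moves only by the tool apply_moves, never from a script. Its argument "steps" is a list that holds one entry, the list of rows, each a list of 7 numbers: the shift along the tool's x, y, z in m, then the turn, a rotation vector about the tool's x, y, z in rad, then the gripper command: -1 is shut, 1 is fully open, values between are in proportion. In form: [[[dx, dy, dz, ax, ay, az, claw], ...]]. A call has 1 to 12 rows; each row shifts and turns the pose as measured when the row begins, along the tool's axes as they then stand; what a row does not reach is not made up. A row lasts 1/10 s, in which the tool goes at most 50 mm and 8.59 degrees, less where a joint would pass 70% of its speed; a pose out of reach is approached as far as the arm can. A call with a gripper value outside its range is refused whole. The fingers move at their own pace and stop on an object; "squeeze" is the grip in N (left out, the last holds). Time passes only in rows, so rows that do not move let the fingers close. It gives the time, the measured TCP pose, the force and the opening at its end, in the units of the state.
- env.state(): the state, without advancing time (a new reading comes with each control period).
- env.get_image(name): name is "side" or "top" or "wrist"; returns a dict with "pixels" (480x640x3 uint8, red, green, blue), "mtx" (3x3 intrinsics, pixels), "extrinsics" (4x4, takes a point from camera to world coordinates); the wrist camera has in their place "T_tool_cam" (4x4, takes a point from camera to tool coordinates, whose origin is the TCP and whose axes are the flange's). Camera axes: x right, y down, z forward; pixel columns grow to the right and rows downward; lengths in m; the calibration is good to about 2 mm. A picture is of the moment at which its call begins: read the wrist's pose just before it. There is no depth.
- env.finish_job(): hands the job in, once; it reports no verdict.
The state is a dict: "time": time; "joints": joint angles; "dq": joint speeds; "effort": joint torques, N m; "position": TCP position; "eef_rot": TCP orientation; "contact_force": force on the tool from outside, world axes, zero at the start; "wrist_torque": the same for the moment, N m; "gripper_width": opening from 0.0 (shut) to 1.0 (fully open).
Only numpy, scipy, OpenCV 4.12 (cv2) and the standard library are available. Lean on these libraries where they do the work, as an engineer would, in place of code of your own. Each camera call takes 0.05 s, during which the arm holds its last target.

TASK

Make the cart ready to roll: slide the closed white tub along the cart top, without lifting or tipping it, into whichever of the rack's two bays is not taken by the glass bowl, square and right back against the bay's rear wall. Then swing the upright retaining bar all the way down to level across the front of that same bay, never down over the bowl's bay. Leave the bowl, the black grill fork and the steel skewer where they are.

Things in the scene. Friction and masses are not known exactly. Their poses are not given: they have to be found in the camera images.
- tub: Closed white plastic tub, a box 100 (its x) x 140 (its y) x 60 mm high, about 0.4 kg, vertical sides without a rim, too wide for most grippers. Loose on the cart top (z = 0). Origin: centre of its underside; z up. It starts on the robot's side of the rack, anywhere from left to right, turned up to 0.35 rad from the world axes.
- rack: Fixed low stainless rack, open towards the robot, turned up to 0.12 rad. Origin: middle of its front edge, on the cart top; x points from the open front into the bays, y left, z up. Two equal bays side by side, floored by the cart top: 160 mm wide, 112 mm deep. Walls 50 mm high: middle divider 12 mm thick (y = -6 to 6 mm), outer walls 8 mm thick (from 166 mm either side).
- bay_left (a point): Where the tub's origin lies when fully home in the left (+y) bay: at x = 62, y = 86 mm in the rack's frame, on the cart top, the tub turned as the rack (or half round). The tub then touches the rear wall and has 10 mm of play on each side.
- bay_right (a point): The same for the right (-y) bay: at x = 62, y = -86 mm in the rack's frame.
- board_top (a point): Middle of the top edge of a fixed wooden board, 220 mm long (rack x) x 18 mm thick, top at z = 163 mm, standing in a slot just outside the rack's left wall. An obstacle only.
- bar_pivot (a point): Pivot of the retaining bar, on the front end of the divider: x = -8, y = 0, z = 40 mm in the rack's frame. The bar swings sideways in the rack's plane x = -8 mm. Bar: steel, 12 mm wide, 6 mm thick (along rack x), with a black ball 18 mm across at its end.
- bar (a joint): Angle of the retaining bar (rad). 0: straight up. +1.571: level across the front of the left (+y) bay; -1.571: level across the right (-y) bay; both are hard stops. It starts within 0.15 rad of upright. Stiff pivot (about 0.09 N m): it stays wherever it is left and does not fall by itself.
- bar_knob (a point): Centre of the ball at the bar's end, 110 mm from the pivot.
- bowl: Glass bowl, rim 104 mm across, 60 mm high, standing in one of the two bays: that bay is taken, the other is free. Origin: centre of its underside.
- fork: Black two-pronged grill fork, 360 mm long, 14 mm high, lying along x at the left of the work. Origin: under its middle. A bystander.
- skewer: Flat steel skewer, 330 mm long, 4 mm high, lying along x at the right of the work. Origin: under its middle. A bystander.
Mind the look-alikes: they are no part of the job. What is shaped like the tub but brown or yellow is not meant.

How it is judged:
On the way, in this order (a step that is already met when the one before it is completed fails the run):
1. the tub is home in the free bay, against its rear wall (((y of bowl in the frame of rack below 0 m and y of tub in the frame of rack between 0.07 and 0.102 m and x of tub in the frame of rack between 0.054 and 0.07 m and angle between the x axis of tub and the x axis of rack, either way round below 0.1 rad) or (y of bowl in the frame of rack above 0 m and y of tub in the frame of rack between -0.102 and -0.07 m and x of tub in the frame of rack between 0.054 and 0.07 m and angle between the x axis of tub and the x axis of rack, either way round below 0.1 rad))), for 0.2 s.
2. the bar is down level across the bay that holds the tub (((value of joint bar above 1.47 rad and y of bowl in the frame of rack below 0 m and y of tub in the frame of rack between 0.07 and 0.102 m and x of tub in the frame of rack between 0.054 and 0.07 m and angle between the x axis of tub and the x axis of rack, either way round below 0.1 rad) or (value of joint bar below -1.47 rad and y of bowl in the frame of rack above 0 m and y of tub in the frame of rack between -0.102 and -0.07 m and x of tub in the frame of rack between 0.054 and 0.07 m and angle between the x axis of tub and the x axis of rack, either way round below 0.1 rad))), for 0.2 s.
At the end, for the whole second after the job is handed in: The tub stands flat and at rest in the bay without the bowl: within 8 mm of the rear wall, within 16 mm of the bay's middle, within 0.1 rad of square; the bar is down across the front of that bay, within 0.1 rad of level (((y of bowl in the frame of rack below 0 m and y of tub in the frame of rack between 0.07 and 0.102 m and x of tub in the frame of rack between 0.054 and 0.07 m and angle between the x axis of tub and the x axis of rack, either way round below 0.1 rad and value of joint bar above 1.47 rad) or (y of bowl in the frame of rack above 0 m and y of tub in the frame of rack between -0.102 and -0.07 m and x of tub in the frame of rack between 0.054 and 0.07 m and angle between the x axis of tub and the x axis of rack, either way round below 0.1 rad and value of joint bar below -1.47 rad)) and angle between tub's own z axis and vertical below 0.05 rad and height (world z) of tub below 0.006 m and linear speed of tub below 0.01 m/s); the robot touches nothing.
It fails at once if the tub is lifted more than 15 mm (height (world z) of tub above 0.015 m).
It fails at once if the tub is tipped more than 0.3 rad (angle between tub's own z axis and vertical above 0.3 rad).
It fails at once if the bar is swung more than 0.8 rad towards the bowl's bay ((y of bowl in the frame of rack above 0 m and value of joint bar above 0.8 rad) or (y of bowl in the frame of rack below 0 m and value of joint bar below -0.8 rad)).
It fails at once if the bowl is shifted more than 15 mm (distance of bowl from where it was at the start of the episode above 0.015 m).
It fails at once if the fork or the skewer is shifted more than 20 mm (distance of any of fork, skewer from where it was at the start of the episode above 0.02 m).
It also fails if it takes over 64 s, if anything falls off the work surface, if the arm or the gripper's body presses on something with over 40 N, if the wrist force passes 120 N, or if a joint passes its speed limit or range.

## Working session

There is one attempt and no reset: what is moved stays moved. The work goes in short steps, Python scripts to look and compute and a tool call to move; the robot and the scene stay as the last step left them, time stands still between calls to the robot, and variables do not carry over. Pictures are saved under pics/ and viewed, and the job is handed in when it is done.

Besides the shell and the picture viewer there is one more tool, called after "Request:" as a command line: name --argument value ..., lists and objects as JSON in quotes. apply_moves: Moves the arm, as the interface text tells. Its arguments: {"type":"object","properties":{"steps":{"type":"array","items":{"type":"array","items":{"type":"array","items":{"type":"number"}}}},"squeeze":{"type":"number"}},"required":["steps"]}

```bash
mkdir -p pics; python3 - <<'E'
from cell import env
import cv2,pickle
s=env.state();print(s, env.nose_length)
for n in ["top","side"]:
    im=env.get_image(n);pickle.dump(im,open(f"{n}0.pkl","wb"))
    cv2.imwrite(f"pics/{n}0.png",im["pixels"][...,::-1]);print(n,im["mtx"],im["extrinsics"])
E
```

```text
{'time': 0.0, 'joints': array([ 1.01486974e+00,  2.21226301e-01,  1.52759221e+00, -1.39841129e-05,
        1.39472698e+00, -1.26107871e-01]), 'dq': array([-0.00032731, -0.00122722,  0.00102388,  0.00083767,  0.00115219,
        0.00010309]), 'effort': array([-6.86682288e-04, -4.94634819e+01, -3.87365055e+01,  6.97913999e-02,
        5.71888627e-02, -1.71615716e-04]), 'position': array([0.26014814, 0.56765428, 0.24644712]), 'eef_rot': array([ 2.13257569e-01,  9.76995525e-01, -9.22496122e-04, -3.20073770e-04]), 'contact_force': array([0.92203544, 0.37544145, 0.79658455]), 'wrist_torque': array([ 0.01865929, -0.06407086,  0.03286813]), 'gripper_width': 0.9985480642968972} 0.025
top [[483.94231489   0.         322.23072111]
 [  0.         483.94231489 235.6103138 ]
 [  0.           0.           1.        ]] [[-8.93166660e-03 -9.94063679e-01  1.08432594e-01  4.05324093e-01]
 [-9.99959998e-01  8.82720144e-03 -1.44337582e-03  4.56427704e-03]
 [ 4.77651132e-04 -1.08441148e-01 -9.94102756e-01  1.07165169e+00]
 [ 0.00000000e+00  0.00000000e+00  0.00000000e+00  1.00000000e+00]]
side [[597.47387888   0.         326.04564018]
 [  0.         597.47387888 232.05906891]
 [  0.           0.           1.        ]] [[ 0.96074815 -0.22017232  0.16878134  0.2499586 ]
 [-0.27697525 -0.72674229  0.62859395 -0.91440635]
 [-0.01573845 -0.65066873 -0.7591986   1.22168528]
 [ 0.          0.          0.          1.        ]]
```

View pics/top0.png

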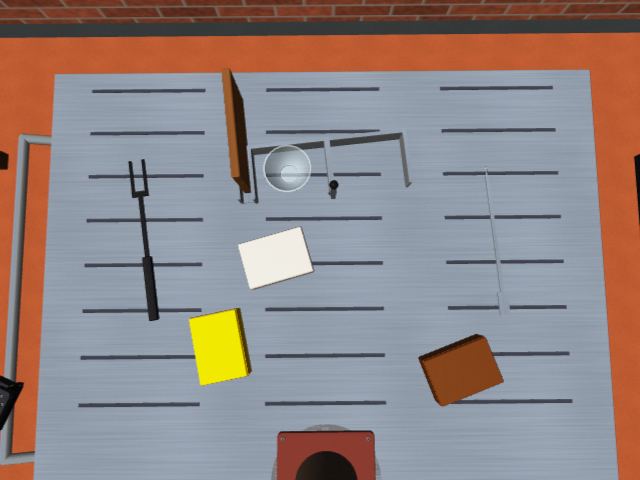

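View pics/side0.png

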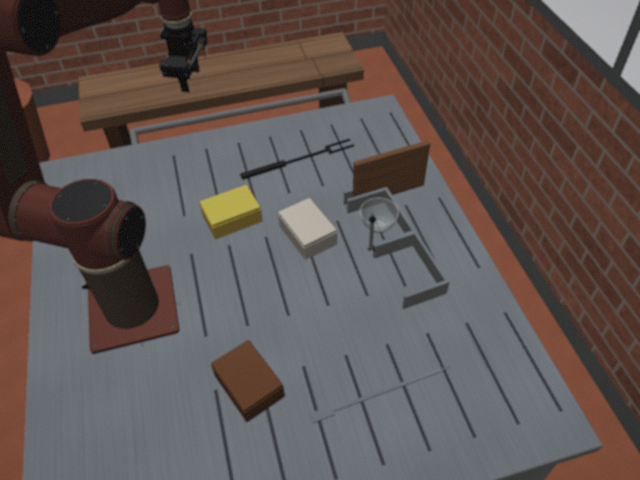

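The bowl is in the left bay (px 287,168), so the right bay is free. The tub is at px (276,257), the divider and knob are near (333,185), and the rack's right front corner is at (408,185). Next I'll measure these.

```bash
cat > h.py <<'E'
import numpy as np,cv2,pickle
def ray(im,uv,z):
    K=im["mtx"];T=im["extrinsics"]
    uv=np.atleast_2d(uv).astype(float)
    d=np.c_[uv,np.ones(len(uv))]@np.linalg.inv(K).T@T[:3,:3].T
    o=T[:3,3]
    return o+d*((z-o[2])/d[:,2])[:,None]
def tub(im,tag=None):
    px=im["pixels"].astype(int)
    m=((px.min(2)>200)&(px.max(2)-px.min(2)<35)).astype(np.uint8)
    m=cv2.morphologyEx(m,cv2.MORPH_OPEN,np.ones((3,3)))
    cs,_=cv2.findContours(m,cv2.RETR_EXTERNAL,cv2.CHAIN_APPROX_NONE)
    cs=sorted(cs,key=cv2.contourArea)
    c=cs[-1][:,0,:]
    w=ray(im,c,0.06)[:,:2]
    (cx,cy),(a,b),ang=cv2.minAreaRect((w*1000).astype(np.float32))
    bx=cv2.boxPoints(((cx,cy),(a,b),ang))
    e1=bx[1]-bx[0];e2=bx[2]-bx[1]
    s=e1 if np.linalg.norm(e1)<np.linalg.norm(e2) else e2
    th=np.arctan2(s[1],s[0]); th=(th+np.pi/2)%np.pi-np.pi/2
    return cx,cy,sorted((a,b)),th,bx,[cv2.contourArea(k) for k in cs[-3:]]
E
python3 - <<'E'
from h import *
im=pickle.load(open("top0.pkl","rb"))
print(tub(im))
print("knob z.15",ray(im,[[334,185]],.15))
print("rack tops z.05",ray(im,[[402,134],[409,185],[326,141],[253,150],[333,197]],.05))
cv2.imwrite("pics/rk.png",cv2.resize(im["pixels"][115:215,230:420,::-1],None,fx=4,fy=4,interpolation=cv2.INTER_CUBIC))
im=pickle.load(open("side0.pkl","rb"))
cv2.imwrite("pics/rks.png",cv2.resize(im["pixels"][170:310,330:470,::-1],None,fx=4,fy=4,interpolation=cv2.INTER_CUBIC))
E
```

```text
(471.08819580078125, 102.93128967285156, [95.49333190917969, 135.01625061035156], np.float32(0.2754395), array([[406.78113 , 154.90909 ],
       [443.50146 ,  24.982178],
       [535.39526 ,  50.95349 ],
       [498.67493 , 180.8804  ]], dtype=float32), [2832.0])
knob z.15 [[ 0.60430679 -0.02046181  0.15      ]]
rack tops z.05 [[ 0.73738158 -0.17228161  0.05      ]
 [ 0.62447409 -0.18429672  0.05      ]
 [ 0.72319437 -0.00694228  0.05      ]
 [ 0.7045535   0.15131208  0.05      ]
 [ 0.59975872 -0.02073231  0.05      ]]
```

View pics/rk.png

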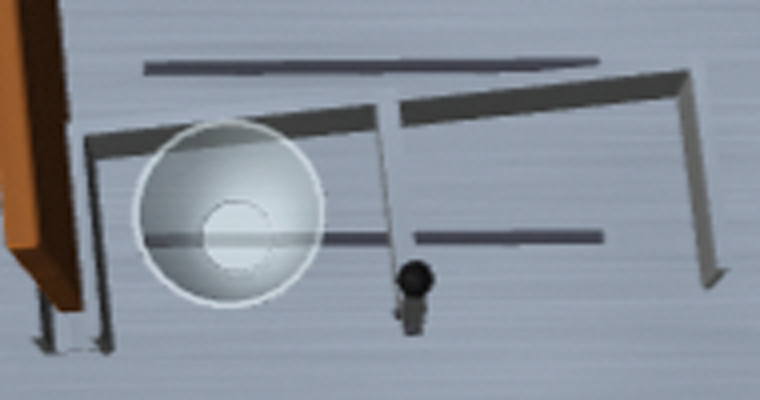

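View pics/rks.png

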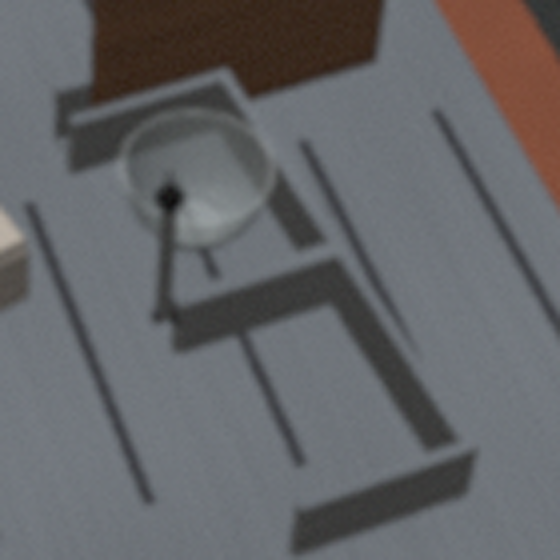

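```bash
python3 - <<'E'
from h import *
im=pickle.load(open("top0.pkl","rb"))
g=cv2.cvtColor(im["pixels"],cv2.COLOR_RGB2GRAY).astype(int)
# top edge of rear face: per column the first strong dark transition row (subpixel)
pts=[]
for u in list(range(258,268))+list(range(310,322))+list(range(334,400)):
    col=g[125:156,u]; d=col[1:]-col[:-1]
    # half-level crossing
    lo=col.min(); 
    i=np.argmax(col<(col[0:3].mean()+lo)/2)
    h=(col[0:3].mean()+lo)/2
    v=125+i-1+(col[i-1]-h)/(col[i-1]-col[i]+1e-9)
    pts.append((u,v))
w=ray(im,pts,.05)[:,:2]
vx,vy,x0,y0=cv2.fitLine(w.astype(np.float32),cv2.DIST_HUBER,0,.001,.001).ravel()
r=(w-[x0,y0])@[-vy,vx]; print("resid",np.abs(r).max(),np.median(np.abs(r)))
if vy<0: vx,vy=-vx,-vy
# rack y axis=(vx,vy); x axis=(vy,-vx)
ax=np.array([vy,-vx]);ay=np.array([vx,vy]);print("yaw",np.arctan2(ax[1],ax[0]))
c=ray(im,[[402,133],[252,149],[323.75,141.2],[330,140.3]],.05)[:,:2]
for p,y in zip(c,[-.166,.166,.006,-.006]):
    print(p, "y0 est", (p-[x0,y0])@ay-y)
off=np.mean([(p-[x0,y0])@ay-y for p,y in zip(c,[-.166,.166,.006,-.006])])
org=np.array([x0,y0])+off*ay-.112*ax
print("org",org,"bay_right",org+.062*ax-.086*ay,"bay_left",org+.062*ax+.086*ay,"pivot",org-.008*ax)
i2=pickle.load(open("side0.pkl","rb"))
f=ray(im,[[411.5,182]],.05)[0,:2]-org;print("front R corner in rack",f@ax,f@ay)
# knob triangulate
def black(im,r):
    y0_,y1,x0_,x1=r;p=im["pixels"][y0_:y1,x0_:x1].max(2)
    m=(p<40);ys,xs=np.nonzero(m);return np.array([xs.mean()+x0_,ys.mean()+y0_]),m.sum()
a,na=black(im,(175,195,325,345));b,nb=black(i2,(205,228,362,385));print(a,na,b,nb)
def P(im):return im["mtx"]@np.linalg.inv(im["extrinsics"])[:3]
X=cv2.triangulatePoints(P(im),P(i2),a.reshape(2,1),b.reshape(2,1)).ravel();X=X[:3]/X[3];print("knob",X,"rack",(X[:2]-org)@ax,(X[:2]-org)@ay)
# rack in side view: corner check
for n,uv,z in [("innerRR top",(330+443/4,170+447/4),.05)]:
    q=ray(i2,[uv],z)[0,:2]-org;print(n,q@ax,q@ay)
np.savez("rack.npz",org=org,ax=ax,ay=ay)
E
```

```text
resid 0.039034164834788374 0.0001998199733207254
yaw -0.000749902
[ 0.73961938 -0.17234161] y0 est 0.050671429358666725
[0.70679423 0.15349222] y0 est 0.044480550640397215
[ 0.72279122 -0.00205603] y0 est 0.04894434483781196
[ 0.72467955 -0.01563832] y0 est 0.04736347710894445
org [ 0.63663527 -0.00907082] bay_right [ 0.69857076 -0.09511729] bay_left [0.69869974 0.07688267] pivot [ 0.62863527 -0.00906482]
front R corner in rack -0.005511936943090364 -0.1807910418243988
[333.32692308 184.65384615] 52 [372.11764706 219.35294118] 17
knob [ 0.60563372 -0.0192443   0.148421  ] rack -0.030993908909797127 -0.010196725879473527
innerRR top 0.09415337913545054 -0.16611790130332987
```

```bash
python3 - <<'E'
from h import *
im=pickle.load(open("top0.pkl","rb"))
i2=pickle.load(open("side0.pkl","rb"))
g=cv2.cvtColor(im["pixels"],cv2.COLOR_RGB2GRAY).astype(float)
pts=[]
for u in list(range(256,266))+list(range(312,322))+list(range(334,400)):
    e=149-(u-252)*16/150
    r0=int(round(e))-2
    col=g[r0:r0+6,u]; h=(g[r0-1,u] if False else 160+col.min())/2
    i=np.argmax(col<h)
    if i==0: continue
    v=r0+i-1+(col[i-1]-h)/(col[i-1]-col[i]); pts.append((u,v))
w=ray(im,pts,.05)[:,:2]
vx,vy,x0,y0=cv2.fitLine(w.astype(np.float32),cv2.DIST_HUBER,0,.001,.001).ravel()
r=(w-[x0,y0])@[-vy,vx]; print(len(pts),"resid",np.abs(r).max(),np.median(np.abs(r)))
if vy<0: vx,vy=-vx,-vy
ax=np.array([vy,-vx]);ay=np.array([vx,vy]);print("yaw",np.arctan2(ax[1],ax[0]))
c=ray(im,[[402,133],[252,149],[323.75,141.2],[330,140.3]],.05)[:,:2]
o=[(p-[x0,y0])@ay-y for p,y in zip(c,[-.166,.166,.006,-.006])]; print(o)
org=np.array([x0,y0])+np.mean(o)*ay-.112*ax
print("org",org,"bay_right",org+.062*ax-.086*ay,"bay_left",org+.062*ax+.086*ay,"pivot",org-.008*ax)
R=lambda p:((np.atleast_2d(p)[:,:2]-org)@np.c_[ax,ay])
print("front R corner top",R(ray(im,[[411.5,182],[408,182.3]],.05)))
print("knob",R([0.6056,-.0192]))
print("side: RRinner", R(ray(i2,[(330+450/4,170+447/4),(330+428/4,170+450/4),(330+297/4,170+515/4),(330+475/4,170+452/4)],.05)))
cx,cy,_,th,bx,_=tub(im);print("tub",R([cx/1e3,cy/1e3]),th-np.arctan2(ax[1],ax[0]),R(bx/1e3))
np.savez("rack.npz",org=org,ax=ax,ay=ay)
E
```

```text
86 resid 0.0003547480718892139 0.00012773710136787753
yaw 0.10257764
[np.float64(0.04895240757369197), np.float64(0.04443472977666876), np.float64(0.04806605849522112), np.float64(0.04636180500986368)]
org [ 0.61385927 -0.02041926] bay_right [ 0.68433959 -0.09961854] bay_left [0.66672716 0.07147735] pivot [ 0.60590133 -0.02123844]
front R corner top [[-3.11679231e-04 -1.70301691e-01]
 [-1.26282542e-04 -1.62737792e-01]]
knob [[-0.00809101  0.00205858]]
side: RRinner [[ 0.10420253 -0.16759718]
 [ 0.09097397 -0.16448498]
 [-0.00265402 -0.17633275]
 [ 0.11617906 -0.17657617]]
tub [[-0.12938978  0.13732161]] 0.17286186 [[-0.18803639  0.19561109]
 [-0.16481331  0.06260706]
 [-0.07074315  0.07903213]
 [-0.09396623  0.21203616]]
```

Top view measurements:
- **Rack:** origin (0.614, −0.020), yaw 0.103.
- **Tub:** (0.471, 0.103), yaw 0.275.
- **Bar:** roughly upright.

I'll push the tub sideways from its left face with half-open fingers, then push it into the right bay from behind.

Request:
apply_moves --steps '[[[-0.034,-0.029,0,0,0,0,0.0],[-0.034,-0.029,0,0,0,0,0.0],[-0.034,-0.029,0,0,0,0,0.0],[-0.034,-0.029,0,0,0,0,0.0],[-0.034,-0.029,0,0,0,0,0.0],[-0.034,-0.029,0,0,0,0,0.0],[-0.034,-0.029,0,0,0,0,0.0],[-0.034,-0.029,0,0,0,0,0.0],[-0.034,-0.029,0,0,0,0,0.0],[0,0,0,0,0,0.145,0.0],[0,0,0,0,0,0.145,0.0],[0,0,0,0,0,0.145,0.0]]]'

```text
time: 1.3
position: [0.4329, 0.1865, 0.2407]
eef_rot: [0.422, 0.907, -0.005, -0.002]
contact_force: [-0.1, 0.2, -0.6]
gripper_width: 0.502
```

Request:
apply_moves --steps '[[[0,0,0,0,0,0.145,0.0],[0,0,0,0,0,0.145,0.0],[0,0,0,0,0,0.145,0.0],[0,0,0,0,0,0,0.0]]]'

```text
time: 1.7
position: [0.4319, 0.1853, 0.239]
eef_rot: [0.614, 0.789, -0.006, -0.002]
contact_force: [0.2, -0.8, 0.0]
gripper_width: 0.498
```

```bash
cat >> h.py <<'E'
rk=None
def rack():
    d=np.load("rack.npz");return d["org"],d["ax"],d["ay"]
def R(p):
    org,ax,ay=rack();return (np.atleast_2d(p)[:,:2]-org)@np.c_[ax,ay]
def st():
    from cell import env
    from scipy.spatial.transform import Rotation as Ro
    s=env.state();M=Ro.from_quat(s["eef_rot"]).as_matrix()
    psi=np.arctan2(M[1,1],M[0,1])
    print("t %.2f pos %s psi %.3f (rel rack %.3f) tilt %.3f rack xy %s F %s w %.2f"%(s["time"],s["position"].round(4),psi,psi-np.arctan2(rack()[1][1],rack()[1][0]),np.arccos(-M[2,2]),R(s["position"])[0].round(4),s["contact_force"].round(1),s["gripper_width"]))
    return s,M,psi
def to(M,pos,tgt):
    print("tool shift",(M.T@(np.array(tgt)-pos)).round(4))
E
python3 - <<'E'
from h import *
s,M,psi=st()
to(M,s["position"],[.427,.205,.10]); to(M,s["position"],[.427,.205,.037])
from cell import env
for n in ["top","side"]:
    im=env.get_image(n);pickle.dump(im,open(f"{n}1.pkl","wb"))
    cv2.imwrite(f"pics/{n}1.png",im["pixels"][...,::-1])
E
```

```text
t 1.70 pos [0.4319 0.1853 0.239 ] psi 0.249 (rel rack 0.146) tilt 0.013 rack xy [-0.1599  0.2233] F [ 0.2 -0.8  0. ] w 0.50
tool shift [0.021  0.0017 0.1389]
tool shift [0.0213 0.0025 0.2019]
```

View pics/side1.png

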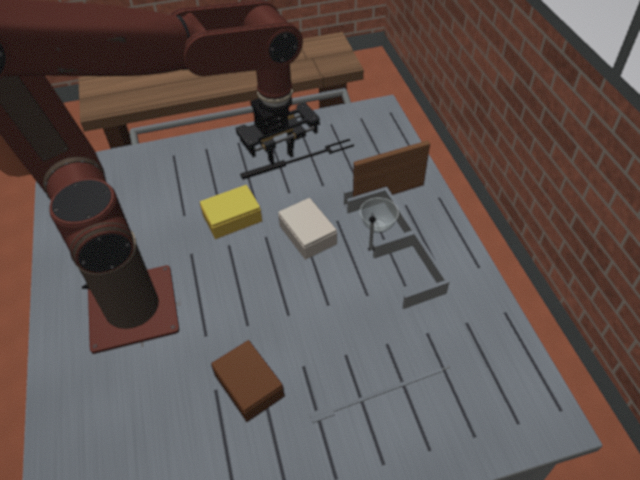

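View pics/top1.png

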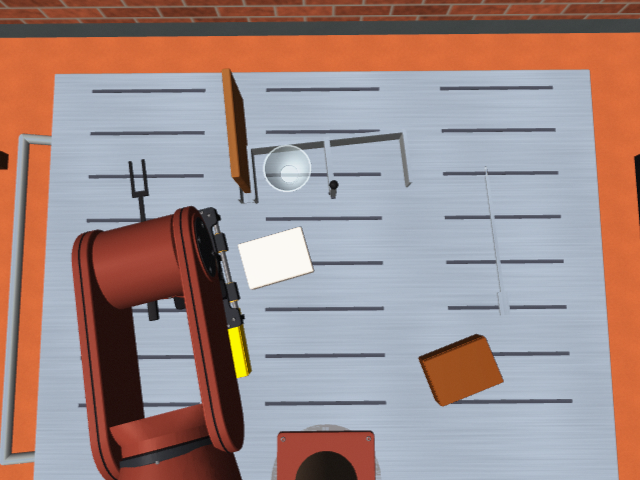

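Request:
apply_moves --steps '[[[0.01,0.001,0.045,0,0,-0.013,0.0],[0.01,0.001,0.045,0,0,-0.013,0.0],[0.002,0,0.045,0,0,0,0.0],[0,0,0.03,0,0,0,0.0],[0,0,0,0,0,0,0.0]]]'

```text
time: 2.3
position: [0.4291, 0.2074, 0.0717]
eef_rot: [0.594, 0.805, -0.003, 0.001]
contact_force: [-1.0, -0.9, -0.3]
gripper_width: 0.497
```

```bash
cat >> h.py <<'E'
def lev(M):
    d=M.T@np.array([0,0,-1.]);print("level rot",(-d[1]).round(4),d[0].round(4))
E
python3 - <<'E'
from h import *
s,M,psi=st();lev(M)
to(M,s["position"],[.427,.205,.037])
E
```

```text
t 2.30 pos [0.4291 0.2074 0.0717] psi 0.300 (rel rack 0.197) tilt 0.006 rack xy [-0.1604  0.2455] F [-1.  -0.9 -0.3] w 0.50
level rot -0.0042 0.0049
tool shift [-0.0015 -0.0026  0.0348]
```

Request:
apply_moves --steps '[[[0,-0.002,0.018,-0.004,0.005,0.012,0.0],[0,0,0.016,0,0,0.01,0.0],[-0.01,0,0,0,0,0,0.0],[-0.008,0,0,0,0,0,0.0],[0,0,0,0,0,0,0.0]]]'

```text
time: 2.8
position: [0.4365, 0.1891, 0.0432]
eef_rot: [0.598, 0.801, 0.002, 0.002]
contact_force: [-0.2, 0.4, -0.1]
gripper_width: 0.503
```

```bash
python3 - <<'E'
from h import *
s,M,psi=st();lev(M)
to(M,s["position"],[.427,.205,.037])
E
```

```text
t 2.80 pos [0.4365 0.1891 0.0432] psi 0.288 (rel rack 0.185) tilt 0.006 rack xy [-0.1549  0.2266] F [-0.2  0.4 -0.1] w 0.50
level rot 0.0058 0.0002
tool shift [ 0.0179 -0.0047  0.0062]
```

Request:
apply_moves --steps '[[[-0.01,0,0.004,0,0,0,0.0],[-0.01,0,0,0,0,0.008,0.0],[-0.01,0,0,0,0,0.008,0.0],[-0.01,0,0,0,0,0.008,0.0],[-0.01,0,0,0,0,0.008,0.0],[-0.01,0,0,0,0,0.008,0.0],[-0.01,0,0,0,0,0.008,0.0],[-0.01,0,0,0,0,0.008,0.0],[0,0,0,0,0,0,0.0]]]'

```text
time: 3.7
position: [0.4617, 0.105, 0.0421]
eef_rot: [0.623, 0.782, 0.005, 0.003]
contact_force: [-0.1, 0.3, 0.0]
gripper_width: 0.499
```

```bash
cat >> h.py <<'E'
def look(tag):
    from cell import env
    im=env.get_image("top");cv2.imwrite(f"pics/{tag}.png",im["pixels"][...,::-1])
    cx,cy,sz,th,bx,ar=tub(im)
    print("tub rack",R([cx/1e3,cy/1e3])[0].round(4),"rel yaw %.3f"%(th-0.1026),np.round(sz,1),ar);return im
E
python3 - <<'E'
from h import *
s,M,psi=st();lev(M);look("p1")
E
```

```text
t 3.70 pos [0.4617 0.105  0.0421] psi 0.226 (rel rack 0.124) tilt 0.011 rack xy [-0.1385  0.1403] F [-0.1  0.3  0. ] w 0.50
level rot 0.0111 -0.0009
tub rack [-0.119   0.0461] rel yaw 0.124 [ 96.8 105.7] [47.5, 210.0, 2013.0]
```

View pics/p1.png

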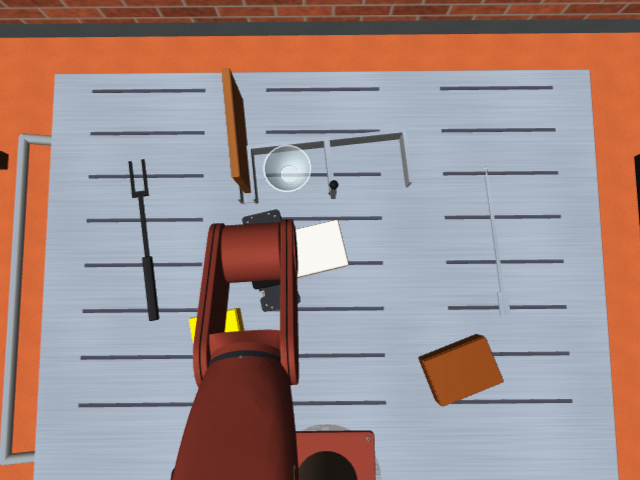

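The tub follows flush against the fingers, with its yaw equal to the tool's at 0.124. Continuing.

Request:
apply_moves --steps '[[[-0.011,0,0.003,0.008,0,0.011,0.0],[-0.011,0,0,0,0,0.011,0.0],[-0.011,0,0,0,0,0.011,0.0],[-0.011,0,0,0,0,0.011,0.0],[-0.011,0,0,0,0,0.011,0.0],[-0.011,0,0,0,0,0.011,0.0],[-0.011,0,0,0,0,0.011,0.0],[-0.011,0,0,0,0,0.011,0.0],[-0.011,0,0,0,0,0.011,0.0],[-0.011,0,0,0,0,0.01,0.0],[-0.011,0,0,0,0,0.01,0.0],[0,0,0,0,0,0,0.0]]]'

```text
time: 4.95
position: [0.4838, -0.0218, 0.0396]
eef_rot: [0.671, 0.741, 0.003, 0.0]
contact_force: [0.1, -0.5, 0.4]
gripper_width: 0.502
```

```bash
python3 - <<'E'
from h import *
s,M,psi=st();lev(M);look("p2")
E
```

```text
t 4.95 pos [ 0.4838 -0.0218  0.0396] psi 0.098 (rel rack -0.004) tilt 0.006 rack xy [-0.1295  0.012 ] F [ 0.1 -0.5  0.4] w 0.50
level rot 0.0042 -0.0037
tub rack [-0.1232 -0.115 ] rel yaw 1.446 [50.3 97.6] [58.0, 213.0, 846.5]
```

View pics/p2.png

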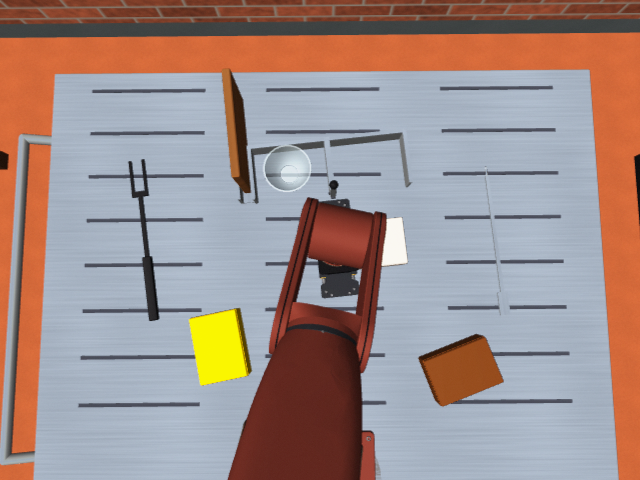

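Request:
apply_moves --steps '[[[-0.007,0,0,0,0,0,0.0],[-0.006,0,0,0,0,0,0.0],[0,0,0,0,0,0,0.0],[0.02,0,0,0,0,0,0.0],[0.02,0,-0.01,0,0,0,0.0],[0,0,-0.05,0,0,0,0.0],[0,-0.04,-0.05,0,0,0,0.0],[0,-0.05,-0.05,0,0,0,0.0],[0,-0.05,0,0,0,0.1,0.0],[0,0,0,0,0,0,0.0]]]'

```text
time: 6.0
position: [0.359, -0.0072, 0.1766]
eef_rot: [0.708, 0.706, -0.001, -0.001]
contact_force: [-0.0, 0.2, -0.8]
gripper_width: 0.499
```

```bash
python3 - <<'E'
from h import *
s,M,psi=st();lev(M);look("p3")
to(M,s["position"],[.434,-.125,.2])
E
```

```text
t 6.00 pos [ 0.359  -0.0072  0.1766] psi -0.002 (rel rack -0.105) tilt 0.002 rack xy [-0.2521  0.0393] F [-0.   0.2 -0.8] w 0.50
level rot -0.0022 0.0007
tub rack [-0.1224 -0.0805] rel yaw -0.004 [ 96.6 136.9] [42.0, 137.5, 2825.0]
tool shift [-0.1177  0.0751 -0.0235]
```

View pics/p3.png

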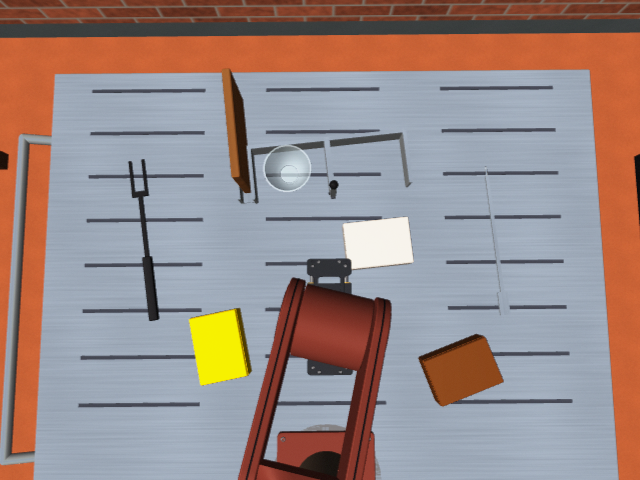

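Unobstructed view: the tub is at rack (−0.122, −0.081), yaw −0.004, lined up with the right bay. Now I'll get behind it.

Request:
apply_moves --steps '[[[-0.041,0.013,0,0,0,0,0.26],[-0.041,0.013,0,0,0,0,0.26],[-0.04,0.013,0,0,0,0,0.26],[0,0,0,0,0,0.147,0.26],[0,0,0,0,0,0.147,0.26],[0,0,0,0,0,0.147,0.26],[0,0,0,0,0,0.147,0.26],[0,0,0,0,0,0.147,0.26],[0,0,0,0,0,0.147,0.26],[0,0,0,0,0,0.147,0.26],[0,0,0,0,0,0.147,0.26],[0,0,0,0,0,0.147,0.26]]]'

```text
time: 7.25
position: [0.4139, -0.1406, 0.1755]
eef_rot: [0.993, 0.115, 0.002, 0.004]
contact_force: [-0.7, 0.6, 0.7]
gripper_width: 0.633
```

Request:
apply_moves --steps '[[[0,0,0,0,0,0.12,0.26],[0,0,0.03,0,0,0.0,0.26],[0,0,0,0,0,0,0.26]]]'

```text
time: 7.55
position: [0.4168, -0.1423, 0.1437]
eef_rot: [0.999, 0.051, 0.002, 0.004]
contact_force: [-0.8, 0.3, -0.7]
gripper_width: 0.632
```

```bash
python3 - <<'E'
from h import *
s,M,psi=st();lev(M)
to(M,s["position"],[.3988,-.128,.038])
E
```

```text
t 7.55 pos [ 0.4168 -0.1423  0.1437] psi -1.468 (rel rack -1.571) tilt 0.009 rack xy [-0.2085 -0.1011] F [-0.8  0.3 -0.7] w 0.63
level rot 0.0084 -0.0028
tool shift [-0.0167 -0.017   0.1055]
```

Request:
apply_moves --steps '[[[-0.004,-0.009,0.04,0.008,-0.003,0,0.26],[-0.003,-0.007,0.04,0,0,0,0.26],[0,0,0.022,0,0,0,0.26],[0,0,0,0,0,0,0.26]]]'

```text
time: 7.95
position: [0.4135, -0.1299, 0.0418]
eef_rot: [0.999, 0.053, 0.002, 0.002]
contact_force: [-1.0, -0.2, 0.4]
gripper_width: 0.633
```

```bash
python3 - <<'E'
from h import *
s,M,psi=st();lev(M);look("p4")
E
```

```text
t 7.95 pos [ 0.4135 -0.1299  0.0418] psi -1.464 (rel rack -1.567) tilt 0.005 rack xy [-0.2105 -0.0884] F [-1.  -0.2  0.4] w 0.63
level rot 0.0041 -0.0034
tub rack [-0.1218 -0.0805] rel yaw -0.003 [ 95.5 137.2] [43.5, 170.0, 2097.5]
```

Request:
apply_moves --steps '[[[0.012,0,0.002,0,0,0.003,0.26],[0.012,0,0,0,0,0,0.26],[0.01,0.0005,0,0,0,0,0.26],[0.01,0.0005,0,0,0,0,0.26],[0.01,0.0005,0,0,0,0,0.26],[0.01,0.0005,0,0,0,0,0.26],[0.01,0.0005,0,0,0,0,0.26],[0,0,0,0,0,0,0.26]]]'

```text
time: 8.8
position: [0.4982, -0.1272, 0.0482]
eef_rot: [0.999, 0.053, 0.005, 0.004]
contact_force: [-0.7, 0.4, -0.1]
gripper_width: 0.631
```

```bash
python3 - <<'E'
from h import *
s,M,psi=st();lev(M);look("p5")
E
```

```text
t 8.80 pos [ 0.4982 -0.1272  0.0482] psi -1.465 (rel rack -1.568) tilt 0.014 rack xy [-0.126  -0.0944] F [-0.7  0.4 -0.1] w 0.63
level rot 0.0094 -0.0099
tub rack [-0.0479 -0.0515] rel yaw 0.007 [65.2 73.5] [65.0, 264.0, 781.0]
```

View pics/p5.png

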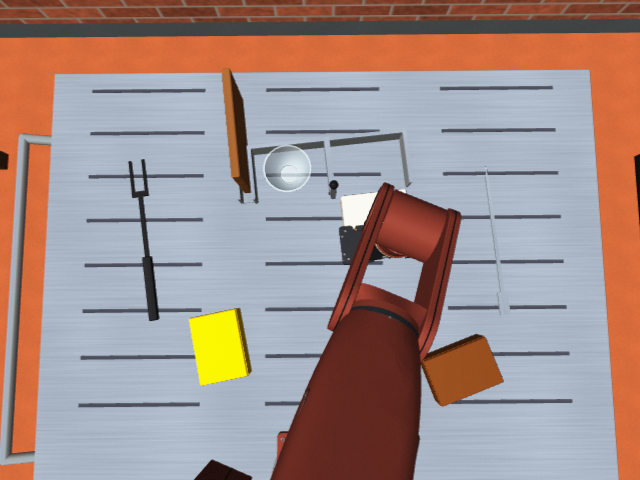

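```bash
python3 - <<'E'
from h import *
i=cv2.imread("pics/p5.png")
cv2.imwrite("pics/p5z.png",cv2.resize(i[160:260,310:430],None,fx=5,fy=5,interpolation=cv2.INTER_CUBIC))
im=pickle.load(open("top0.pkl","rb"));im["pixels"]=i[...,::-1]
b=tub(im)[4];print(R(b/1e3))
E
```

```text
[[-0.08074772 -0.01494235]
 [-0.0802334  -0.08847501]
 [-0.0150217  -0.08801879]
 [-0.01553608 -0.01448613]]
```

View pics/p5z.png

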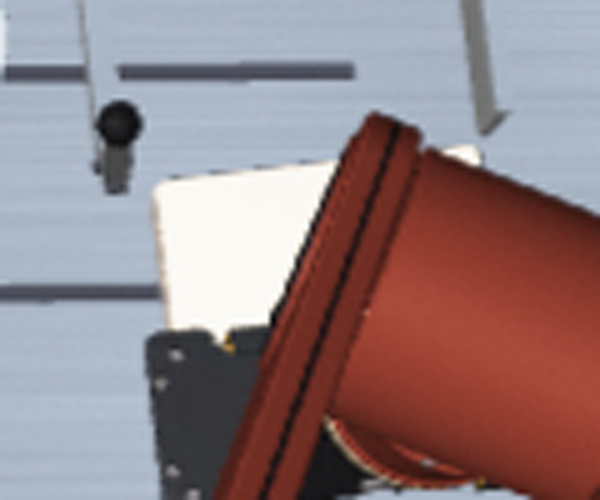

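Request:
apply_moves --steps '[[[0.009,0,0.004,0.005,-0.005,0,0.26],[0.009,0,0.004,0.005,-0.005,0,0.26],[0.009,0,0.003,0,0,0,0.26],[0.009,0,0.001,0,0,0,0.26],[0.009,0,0.001,0,0,0,0.26],[0.007,0,0.001,0,0,0,0.26],[0,0,0,0,0,0,0.26],[-0.014,0,0,0,0,0,0.26],[0,0,0,0,0,0,0.26]]]'

```text
time: 9.75
position: [0.5308, -0.1235, 0.034]
eef_rot: [0.999, 0.053, -0.007, -0.001]
contact_force: [0.3, 0.7, -0.6]
gripper_width: 0.635
```

```bash
python3 - <<'E'
from h import *
s,M,psi=st();lev(M);im=look("p6");print(R(tub(im)[4]/1e3))
i=cv2.imread("pics/p6.png")
cv2.imwrite("pics/p6z.png",cv2.resize(i[110:260,290:450],None,fx=5,fy=4,interpolation=cv2.INTER_CUBIC))
E
```

```text
t 9.75 pos [ 0.5308 -0.1235  0.034 ] psi -1.464 (rel rack -1.567) tilt 0.013 rack xy [-0.0931 -0.094 ] F [ 0.3  0.7 -0.6] w 0.63
level rot -0.003 0.0129
tub rack [-0.0073 -0.0509] rel yaw -1.577 [72.9 78.4] [96.0, 311.0, 871.0]
[[-0.04629547 -0.01416907]
 [-0.04676954 -0.08703417]
 [ 0.03165244 -0.08754437]
 [ 0.03212656 -0.01467927]]
```

View pics/p6z.png

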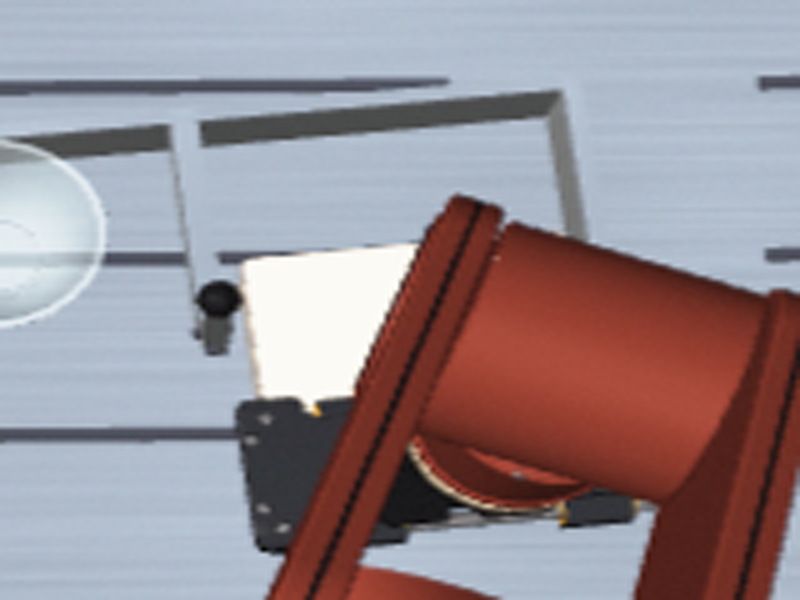

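Request:
apply_moves --steps '[[[0,0.009,-0.003,-0.002,0.012,0,0.26],[0,0.008,0,0,0,0,0.26],[0,0,0,0,0,0,0.26]]]'

```text
time: 10.1
position: [0.5357, -0.1425, 0.0387]
eef_rot: [0.999, 0.053, 0.003, 0.001]
contact_force: [0.0, -0.1, -0.6]
gripper_width: 0.632
```

```bash
python3 - <<'E'
from h import *
s,M,psi=st();lev(M)
E
```

```text
t 10.10 pos [ 0.5357 -0.1425  0.0387] psi -1.464 (rel rack -1.567) tilt 0.005 rack xy [-0.0903 -0.1134] F [ 0.  -0.1 -0.6] w 0.63
level rot 0.0014 -0.005
```

Request:
apply_moves --steps '[[[0.009,-0.002,0,0,-0.003,0.003,0.26],[0.009,0,0,0,0,0,0.26],[0.009,0,0,0,0,0,0.26],[0.009,0,0,0,0,0,0.26],[0.009,0,0,0,0,0,0.26],[0.009,0,0,0,0,0,0.26],[0.009,0,0,0,0,0,0.26],[0,0,0,0,0,0,0.26]]]'

```text
time: 10.9
position: [0.5995, -0.1329, 0.0381]
eef_rot: [0.999, 0.053, -0.006, -0.0]
contact_force: [0.3, -0.3, 0.2]
gripper_width: 0.631
```

```bash
python3 - <<'E'
from h import *
s,M,psi=st();lev(M);im=look("p7");print(R(tub(im)[4]/1e3))
i=cv2.imread("pics/p7.png")
cv2.imwrite("pics/p7z.png",cv2.resize(i[110:260,290:450],None,fx=5,fy=4,interpolation=cv2.INTER_CUBIC))
E
```

```text
t 10.90 pos [ 0.5995 -0.1329  0.0381] psi -1.465 (rel rack -1.567) tilt 0.012 rack xy [-0.0258 -0.1104] F [ 0.3 -0.3  0.2] w 0.63
level rot -0.0008 0.0121
tub rack [ 0.0532 -0.0516] rel yaw 0.007 [63.8 76.7] [118.5, 426.5, 775.0]
[[ 0.02104096 -0.0134371 ]
 [ 0.02158388 -0.09014365]
 [ 0.08538448 -0.08969204]
 [ 0.08484155 -0.01298549]]
```

View pics/p7z.png

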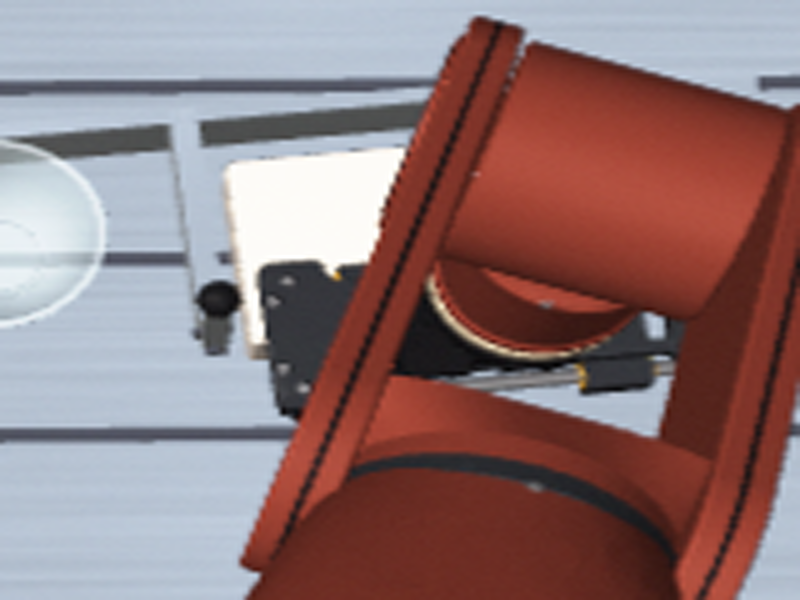

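Request:
apply_moves --steps '[[[0.008,0.001,0,0,0.01,0,0.26],[0.008,0,0,0,0,0,0.26],[0.006,0,0,0,0,0,0.26],[0,0,0,0,0,0,0.26]]]'

```text
time: 11.35
position: [0.6193, -0.1306, 0.0367]
eef_rot: [0.999, 0.054, -0.004, -0.001]
contact_force: [0.2, -0.5, 0.9]
gripper_width: 0.629
```

```bash
python3 - <<'E'
from h import *
s,M,psi=st();lev(M)
E
```

```text
t 11.35 pos [ 0.6193 -0.1306  0.0367] psi -1.463 (rel rack -1.566) tilt 0.009 rack xy [-0.0058 -0.1102] F [ 0.2 -0.5  0.9] w 0.63
level rot -0.0028 0.0084
```

Request:
apply_moves --steps '[[[0.004,0,0,0,0.004,0,0.26],[0.003,0,0,0,0,0,0.26]]]'

```text
time: 11.55
position: [0.6243, -0.1298, 0.0363]
eef_rot: [0.999, 0.054, -0.005, -0.002]
contact_force: [-15.1, -1.7, 11.5]
gripper_width: 0.629
```

Request:
apply_moves --steps '[[[0.003,0,0,0,0,0,0.26]]]'

```text
time: 11.65
position: [0.6243, -0.1298, 0.0363]
eef_rot: [0.998, 0.054, -0.008, -0.002]
contact_force: [-21.3, -1.6, 17.8]
gripper_width: 0.629
```

Request:
apply_moves --steps '[[[0.003,0,0,0,0,0,0.26]]]'

```text
time: 11.75
position: [0.6242, -0.1298, 0.0364]
eef_rot: [0.998, 0.054, -0.012, -0.002]
contact_force: [-17.3, -2.3, 13.4]
gripper_width: 0.628
```

The tub has hit the rear wall, with a reaction of about 20 N. I'll retreat and look.

Request:
apply_moves --steps '[[[-0.01,0,0,0,0,0,0.26],[-0.02,0,0,0,0.005,0,0.26],[-0.04,0,0,0,0.005,0,0.26],[-0.04,0,0,0,0,0,0.26],[-0.03,0,-0.03,0,0,0,0.26],[-0.02,0,-0.045,0,0,0,-1],[-0.02,0,-0.045,0,0,0,-1],[-0.02,0,-0.045,0,0,0,-1],[-0.02,0,-0.045,0,0,0,-1],[0,0,0,0,0,0,-1]]]'

```text
time: 12.75
position: [0.4, -0.1537, 0.2531]
eef_rot: [0.999, 0.054, -0.001, -0.002]
contact_force: [1.6, -0.5, 0.7]
gripper_width: 0.259
```

```bash
python3 - <<'E'
from h import *
s,M,psi=st();lev(M);im=look("p8");print(R(tub(im)[4]/1e3))
i=cv2.imread("pics/p8.png")
cv2.imwrite("pics/p8z.png",cv2.resize(i[110:260,240:450],None,fx=3.8,fy=3.8,interpolation=cv2.INTER_CUBIC))
from cell import env
i2=env.get_image("side");cv2.imwrite("pics/s8.png",i2["pixels"][...,::-1])
E
```

```text
t 12.75 pos [ 0.4    -0.1537  0.2531] psi -1.463 (rel rack -1.566) tilt 0.004 rack xy [-0.2264 -0.1106] F [ 1.6 -0.5  0.7] w 0.26
level rot -0.0032 0.0028
tub rack [ 0.0612 -0.0819] rel yaw 0.005 [ 96.4 137.3] [47.5, 201.0, 2711.0]
[[ 0.01260302 -0.01348244]
 [ 0.0133536  -0.15079118]
 [ 0.10972392 -0.15026442]
 [ 0.10897335 -0.01295569]]
```

View pics/p8z.png

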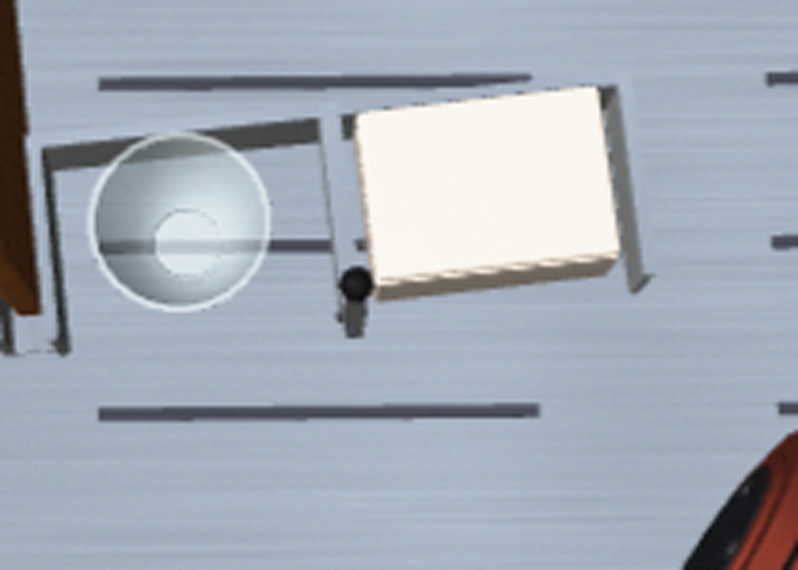

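View pics/s8.png

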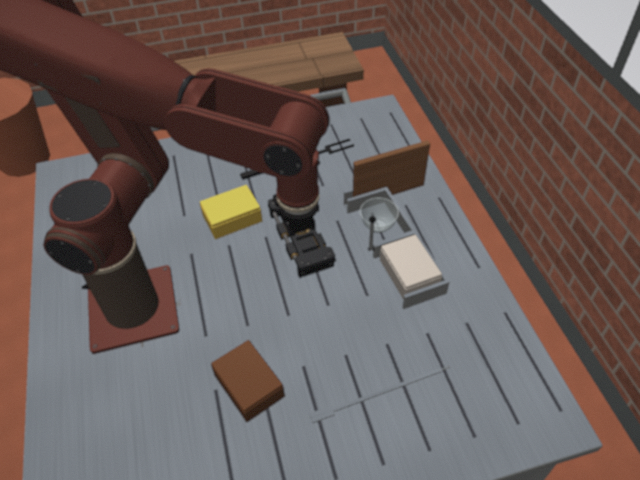

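The tub is home at rack (0.061, −0.082), yaw 0.005, and the bar is still upright. Next the closed fingers go to the bar's left, above the bowl's height, to push it over to the right.

Request:
apply_moves --steps '[[[0.03,-0.024,0,0,0,0.002,-1],[0.037,-0.026,0,0,0,0.002,-1],[0.037,-0.026,0,0,0,0,-1],[0.037,-0.026,0,0,0,0,-1],[0.037,-0.026,0,0,0,0,-1],[0.037,-0.026,0,0,0,0,-1],[0,0,0,0,0,0,-1]]]'

```text
time: 13.55
position: [0.6008, 0.0318, 0.2287]
eef_rot: [0.999, 0.049, -0.013, -0.006]
contact_force: [0.1, -0.4, 0.3]
gripper_width: 0.003
```

```bash
cat >> h.py <<'E'
def tr(M,pos,rx,ry,z):
    o,ax,ay=rack();p=o+rx*ax+ry*ay;to(M,pos,[p[0],p[1],z])
E
python3 - <<'E'
from h import *
s,M,psi=st();lev(M);tr(M,s["position"],-.008,.045,.145)
E
```

```text
t 13.55 pos [0.6008 0.0318 0.2287] psi -1.472 (rel rack -1.575) tilt 0.028 rack xy [-0.0077  0.0533] F [ 0.1 -0.4  0.3] w 0.00
level rot -0.0141 0.0245
tool shift [0.0018 0.0095 0.0836]
```

Request:
apply_moves --steps '[[[0,0.003,0.03,-0.014,0.024,0,-1],[0,0.003,0.03,0,0,0,-1],[0,0.002,0.018,0,0,0,-1],[0,0,0,0,0,0,-1]]]'

```text
time: 13.95
position: [0.5973, 0.0274, 0.1373]
eef_rot: [0.999, 0.052, -0.006, -0.001]
contact_force: [-0.7, 0.6, -0.6]
gripper_width: 0.004
```

```bash
python3 - <<'E'
from h import *
s,M,psi=st();lev(M);tr(M,s["position"],-.008,.025,.145)
im=look("p9")
i=cv2.imread("pics/p9.png")
from cell import env
i2=env.get_image("side")["pixels"][...,::-1];cv2.imwrite("pics/s9z.png",cv2.resize(i2[120:310,260:470],None,fx=3,fy=3,interpolation=cv2.INTER_CUBIC))
E
```

```text
t 13.95 pos [0.5973 0.0274 0.1373] psi -1.467 (rel rack -1.570) tilt 0.013 rack xy [-0.0116  0.0493] F [-0.7  0.6 -0.6] w 0.00
level rot -0.0027 0.0123
tool shift [ 0.0035  0.0243 -0.0078]
tub rack [ 0.0601 -0.0994] rel yaw 0.010 [ 99.6 103.3] [1833.0]
```

View pics/s9z.png

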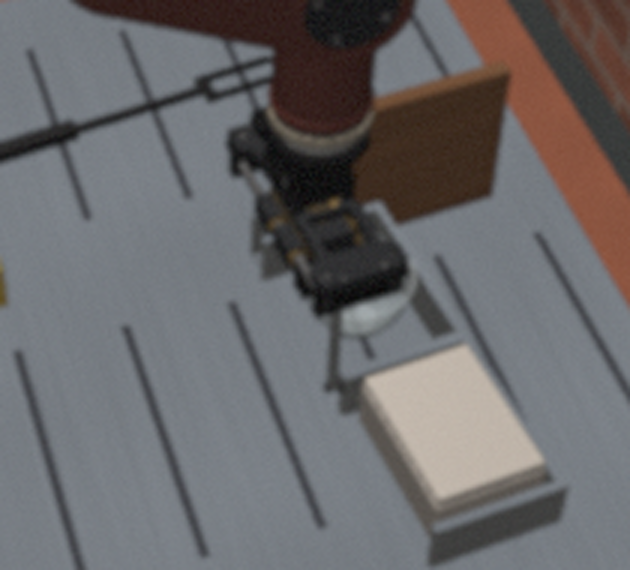

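Request:
apply_moves --steps '[[[0.003,0.01,-0.005,0,0.012,0,-1],[0,0.01,0,0,0,0,-1],[0,0.01,0,0,0,0,-1],[0,0.01,0,0,0,0,-1],[0,0.01,0,0,0,0,-1],[0,0.01,0,0,0,0,-1],[0,0,0,0,0,0,-1]]]'

```text
time: 14.75
position: [0.6124, -0.0388, 0.152]
eef_rot: [0.999, 0.051, 0.007, -0.0]
contact_force: [1.0, -0.9, 0.8]
gripper_width: 0.008
```

```bash
python3 - <<'E'
from h import *
s,M,psi=st();lev(M);tr(M,s["position"],-.008,-.020,.137)
from cell import env
i2=env.get_image("side")["pixels"][...,::-1];cv2.imwrite("pics/s10z.png",cv2.resize(i2[120:310,260:470],None,fx=3,fy=3,interpolation=cv2.INTER_CUBIC))
E
```

```text
t 14.75 pos [ 0.6124 -0.0388  0.152 ] psi -1.469 (rel rack -1.571) tilt 0.015 rack xy [-0.0034 -0.0182] F [ 1.  -0.9  0.8] w 0.01
level rot 0.0001 -0.0146
tool shift [-0.0049  0.0018  0.0149]
```

View pics/s10z.png

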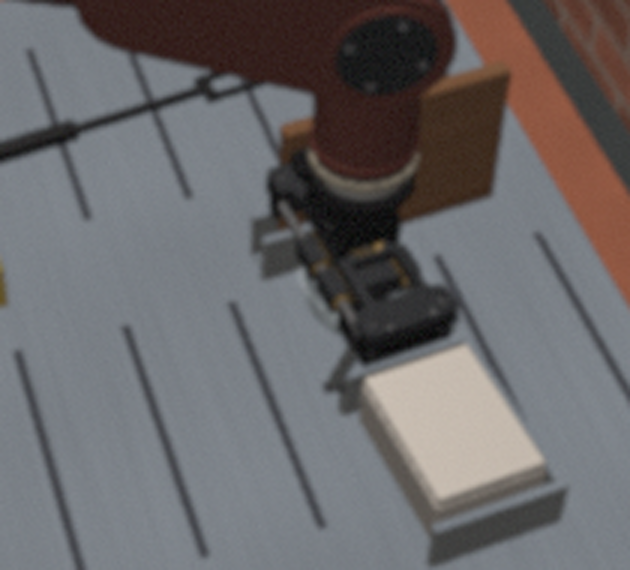

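Request:
apply_moves --steps '[[[-0.004,0.006,0.011,0,-0.008,0,-1],[0,0.006,0.011,0,-0.004,0,-1],[0,0.007,0.008,0,0,0,-1],[0,0.007,0.008,0,0,0,-1],[0,0,0,0,0,0,-1]]]'

```text
time: 15.3
position: [0.611, -0.0661, 0.11]
eef_rot: [0.999, 0.052, 0.001, -0.0]
contact_force: [0.2, 0.2, 1.0]
gripper_width: 0.002
```

```bash
python3 - <<'E'
from h import *
s,M,psi=st();lev(M);tr(M,s["position"],-.008,-.051,.110);tr(M,s["position"],-.008,-.063,.085)
E
```

```text
t 15.30 pos [ 0.611  -0.0661  0.11  ] psi -1.467 (rel rack -1.570) tilt 0.001 rack xy [-0.0075 -0.0452] F [0.2 0.2 1. ] w 0.00
level rot -0.0001 -0.0013
tool shift [-0.0005  0.0058  0.    ]
tool shift [-0.0006  0.0178  0.025 ]
```

Request:
apply_moves --steps '[[[0,0.007,0.007,0,0,0,-1],[0,0.006,0.008,0,0,0,-1],[0,0.005,0.008,0,0,0,-1],[0,0,0,0,0,0,-1]]]'

```text
time: 15.7
position: [0.6125, -0.0852, 0.0841]
eef_rot: [0.999, 0.052, -0.0, -0.001]
contact_force: [-0.6, 0.0, 0.4]
gripper_width: 0.008
```

```bash
python3 - <<'E'
from h import *
s,M,psi=st();lev(M);tr(M,s["position"],-.008,-.066,.071)
im=look("p11")
from cell import env
i2=env.get_image("side")["pixels"][...,::-1];cv2.imwrite("pics/s11z.png",cv2.resize(i2[120:310,260:470],None,fx=3,fy=3,interpolation=cv2.INTER_CUBIC))
E
```

```text
t 15.70 pos [ 0.6125 -0.0852  0.0841] psi -1.467 (rel rack -1.570) tilt 0.001 rack xy [-0.008  -0.0643] F [-0.6  0.   0.4] w 0.01
level rot -0.001 0.0002
tool shift [-0.      0.0017  0.0131]
tub rack [0.0633 0.0738] rel yaw -0.026 [42.1 63.8] [20.0, 122.5, 461.5]
```

View pics/s11z.png

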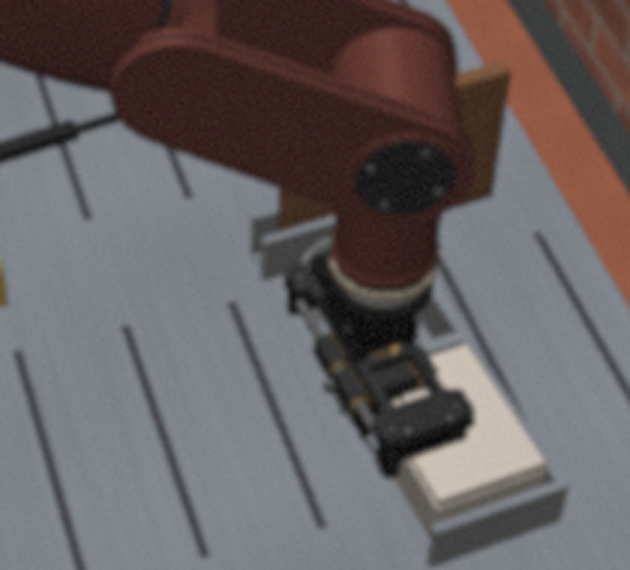

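Request:
apply_moves --steps '[[[0,0.002,0.007,0,0,0,-1],[0,0,0.004,0,0,0,-1],[0,0,0,0,0,0,-1]]]'

```text
time: 16.1
position: [0.6142, -0.0869, 0.0746]
eef_rot: [0.999, 0.052, 0.002, -0.0]
contact_force: [-0.1, -0.6, 0.0]
gripper_width: 0.007
```

Request:
apply_moves --steps '[[[0,0,0.003,0,0,0,-1],[0,0,0,0,0,0,-1]]]'

```text
time: 16.3
position: [0.6145, -0.0869, 0.0717]
eef_rot: [0.999, 0.052, 0.002, 0.0]
contact_force: [-0.3, -0.5, 0.1]
gripper_width: 0.006
```

Request:
apply_moves --steps '[[[-0.001,0,0.003,0,0,0,-1]]]'

```text
time: 16.4
position: [0.6148, -0.087, 0.0707]
eef_rot: [0.999, 0.052, 0.003, 0.0]
contact_force: [-6.0, 3.5, 26.3]
gripper_width: 0.003
```

Request:
apply_moves --steps '[[[0,0,0.002,0,0,0,-1]]]'

```text
time: 16.5
position: [0.6149, -0.0869, 0.071]
eef_rot: [0.999, 0.053, 0.003, 0.0]
contact_force: [-10.2, 1.3, 17.2]
gripper_width: 0.005
```

The bar is on its hard stop, with an upward force of about 20 N. I'll lift off, clear the view and check.

Request:
apply_moves --steps '[[[0,0,-0.015,0,0,0,-1],[0,0,-0.04,0,0,0,-1],[0,0,-0.05,0,0,0,-1],[-0.03,0,-0.04,0,0,0,-1],[-0.05,0,0,0,0,0,-1],[-0.05,0,0,0,0,0,-1],[-0.05,0,0,0,0,0,-1],[-0.04,0,0,0,0,0,-1],[0,0,0,0,0,0,-1],[0,0,0,0,0,0,-1]]]'

```text
time: 17.5
position: [0.3889, -0.1096, 0.2208]
eef_rot: [0.999, 0.054, 0.005, 0.002]
contact_force: [0.2, -0.5, 0.2]
gripper_width: 0.0
```

```bash
python3 - <<'E'
from h import *
s,M,psi=st();im=look("p12")
i=cv2.imread("pics/p12.png")
cv2.imwrite("pics/p12z.png",cv2.resize(i[110:260,240:450],None,fx=3.8,fy=3.8,interpolation=cv2.INTER_CUBIC))
from cell import env
i2=env.get_image("side");pickle.dump((im,i2),open("f.pkl","wb"));i2=i2["pixels"][...,::-1]
cv2.imwrite("pics/s12z.png",cv2.resize(i2[160:320,300:480],None,fx=3.5,fy=3.5,interpolation=cv2.INTER_CUBIC))
E
```

```text
t 17.50 pos [ 0.3889 -0.1096  0.2208] psi -1.464 (rel rack -1.566) tilt 0.010 rack xy [-0.2329 -0.0656] F [ 0.2 -0.5  0.2] w 0.00
tub rack [ 0.0612 -0.0819] rel yaw 0.005 [ 96.2 137.3] [43.5, 152.0, 2700.0]
```

View pics/p12z.png

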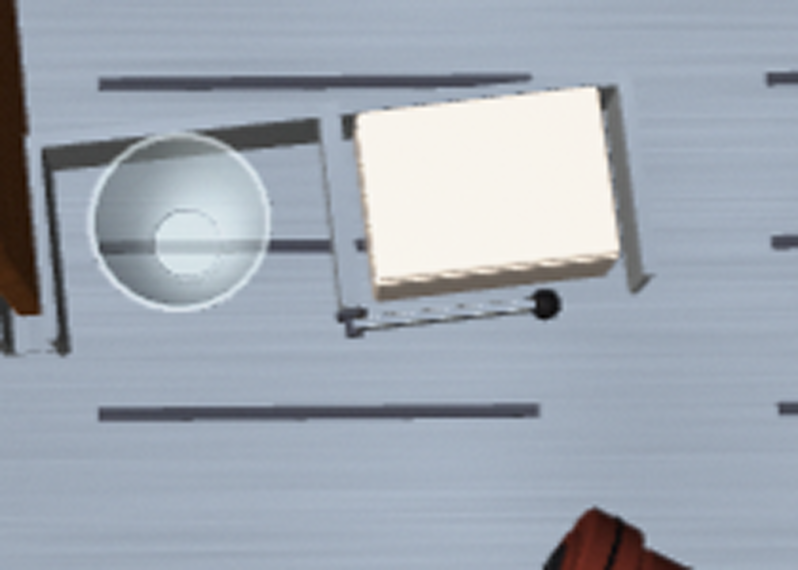

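View pics/s12z.png

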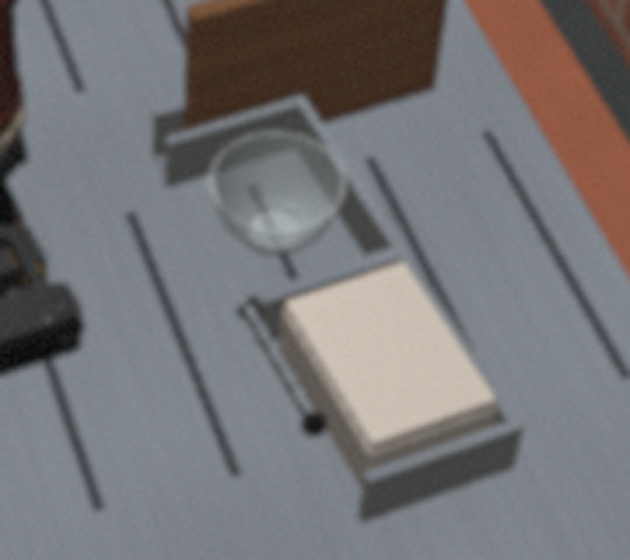

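```bash
python3 - <<'E'
from h import *
a,b=pickle.load(open("f.pkl","rb"))
def black(im,r,t=45):
    y0,y1,x0,x1=r;m=im["pixels"][y0:y1,x0:x1].max(2)<t;ys,xs=np.nonzero(m);return np.array([xs.mean()+x0,ys.mean()+y0]),m.sum()
p,n=black(a,(184,197,377,391));q,k=black(b,(275,287,383,397))
P=lambda im:im["mtx"]@np.linalg.inv(im["extrinsics"])[:3]
X=cv2.triangulatePoints(P(a),P(b),p.reshape(2,1),q.reshape(2,1)).ravel();X=X[:3]/X[3]
r=R(X)[0];print(p,n,q,k,X,r,"angle",np.arctan2(r[1],X[2]-.04))
i0=pickle.load(open("top0.pkl","rb"));d=cv2.absdiff(i0["pixels"],a["pixels"]).max(2)
print("bowl diff",(d[145:192,262:312]>40).sum(),"fork",(d[155:325,120:165]>40).sum(),"skewer",(d[160:320,480:515]>40).sum())
E
```

```text
[383.25       189.83333333] 36 [389.5 280.5] 16 [ 0.61687651 -0.13005735  0.04044722] [-0.00822533 -0.10937074] angle -1.5667073251410135
bowl diff 0 fork 0 skewer 537
```

View pics/p12.png

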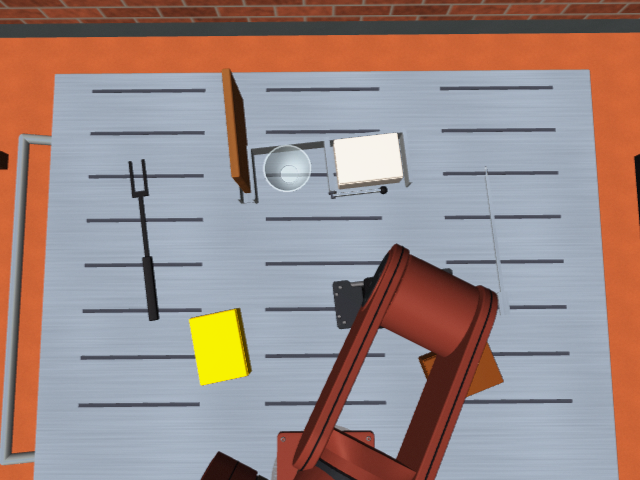

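The skewer difference comes only from the arm covering its handle; the visible part, px (487,168) to (500,290), has not moved. The knob is at z = 0.040, so the bar is at −1.567 rad. The robot is clear, so I'll hand in.

```bash
python3 -c "
from cell import env
env.finish_job()"
```

```text
the job is handed in; nothing more can be done
```

The tub is home in the right bay (the bowl was in the left one), the bar is down level across it, and I handed the job in. I moved the tub with the half-open fingers: first sideways from its left face while squaring it up, then into the bay from behind until it met the rear wall at about 20 N. I then swung the bar right and down onto its stop with the closed fingers. The whole job took about 17.5 s of the 64 s allowed.

My last camera checks, in the rack's frame:
- **Tub:** at x = 0.061, y = −0.082 m, about 0.005 rad from square, and not moved by lowering the bar. That is within 1 mm of home in depth and 4 mm off the bay's middle.
- **Bar:** the knob measured at (−0.008, −0.109, 0.040) m, which puts the bar at about −1.567 rad, level.
- **Bowl and fork:** no pixel change from the first picture.
- **Skewer:** the pixel comparison showed differences there. The picture shows the arm covering its handle, and the visible part looks unmoved, so I could not check the handle end itself.
- **Robot:** well clear of everything, with contact force near zero.

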